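Flip the stock tags so that only full vial bins show green

ROBOT

A 6-joint arm with a two-finger parallel gripper is mounted at the origin on a cart in front of the work surface, level with it; the furniture and walls round the work are solid. World frame = base frame: x ahead of the robot, y to its left, z up, the work surface at z = 0. Lengths are in m, angles in rad, forces in N, time in s.
With the tool pointing down it reaches from about 0.25 to 0.725 m from the base axis. Payload 4 kg.
Tool frame: the origin (TCP) lies midway between the tips of the shut fingers; the grasp point (between the pads) lies 19 mm behind it; z points along the fingers, y is the line along which they close (so a half turn about z gives the same grasp; the last joint's range is limited). The gripper opens to 85 mm and grips with 20 to 120 N. Pads are 22 mm wide; open, the fingers measure 114 mm over their backs; the gripper's body (76 mm by 85 mm) begins 54 mm behind the grasp point. The pads swing forward as they close: fully open they stand 13 mm farther back than shut.
Start: joints at [-1.133, 0.241, 0.005, 1.335, 0, 1.571], TCP at [0.212, -0.453, 0.231] pointing down, gripper open.
Joint ranges: [-2.72, 2.72], [-1.05, 1.87], [-1.09, 1.28], [-1.99, 2.15], [-1.42, 1.44], [-3.14, 3.14]. Speed limits (rad/s): [2.79, 2.79, 3.14, 3.14, 3.14, 3.14].

INTERFACE

Orientations are given as [roll, pitch, yaw] about the fixed x, y, z axes, in that order (R = Rz(yaw) Ry(pitch) Rx(roll)).
In Python, from bench import robot gives the robot as it stands. The module is installed in compiled form; this text tells all that it offers.
- The arm moves only by the tool move_arm, never from a script. Its argument "targets" is a list of rows, each an object of numbers: "tx", "ty", "tz": the shift along the tool's x, y, z in mm; "roll": the turn about the tool's z in degrees; "jaw": the finger opening in mm, from 0 to 85.4. In form: [{"tx": .., "ty": .., "tz": .., "roll": .., "jaw": ..}, ...]. A call has 1 to 20 rows; each row is the pose to reach, as a shift and turn from the pose commanded when the call began, along the tool's axes at that moment; what a row does not reach only later rows make up. A row lasts 1/12 s, in which the tool goes at most 41.7 mm and 7.16 degrees, less where a joint would pass 70% of its speed; a pose out of reach is approached as far as the arm can. A call with a gripper value outside its range is refused whole. The fingers move at their own pace and stop on an object; "grip_force" is the grip in N (left out, the last holds). Time passes only in rows, so rows that repeat a pose let the fingers close. It gives the time, the measured TCP pose, the force, the opening and the grip force at its end, in the units of the state.
- robot.get_state(): the state, without advancing time (a new reading comes with each control period).
- robot.camera(name): name is "scene" or "top" or "wrist"; returns the picture (420x560x3 uint8, red, green, blue); there is no depth.
- robot.camera_params(name): a dict with "K" (3x3 intrinsics, pixels), "R" (3x3) and "t" (3): a world point X has camera coordinates R X + t. Camera axes: x right, y down, z forward; pixel columns grow to the right and rows downward; lengths in m; the calibration is good to about 2 mm. A picture is of the moment at which its call begins: read the wrist's pose just before it. camera_params takes no time and is no camera call; for the wrist camera it gives the pose at the moment of the call.
- robot.sign_off(): hands the job in; it is judged then, once.
The state is a dict: "t": time; "q": joint angles; "qd": joint speeds; "effort": joint torques, N m; "tcp_pos": TCP position; "eef_rot": TCP orientation; "wrist_force": force on the tool from outside, world axes, zero at the start; "torque": the same for the moment, N m; "grip_width": opening from 0.0 (shut) to 1.0 (fully open); "gripper_force": force on a finger pad.
Only numpy, scipy, OpenCV 4.12 (cv2) and the standard library are available. Lean on these libraries where they do the work, as an engineer would, in place of code of your own. Each camera call takes 0.05 s, during which the arm holds its last target. There are 200 camera calls.

TASK

Each of the four blue vial bins has a hinged tag on a post behind it that swings like a page: to the left it shows its red face, to the right its green face. With a fingertip, gently push the wrong tags all the way over to their other side, so that only the bins with a vial in every one of their four pockets show green to you and the others red; leave the tags that are already right as they are. Do not grip or lift anything, and do not disturb the jar, bottle, stopper and timer standing around.

Things in the scene. Friction and masses are not known exactly. Their poses are not given: they have to be found in the camera images.
- board: Fixed grey base plate 128 x 400 x 6 mm under the row of four blue bins, origin at the centre of its underside on the worktop; its x axis points away from the robot (within 0.2 rad), y along the row to the left. The four bins stand on it in any order, 100 mm apart; their posts lie on one line 45 mm beyond its centre.
- bin_a: Unit a, fixed: bin FULL (all four pockets hold a small vial with a blue cap); its tag starts swung left (red shown), so it is wrong. Origin at the foot of the tag's post, 6 mm above the worktop; axes as the board's. The blue bin (56 x 60 x 28 mm, 2 x 2 pockets) lies on the robot's side, 42 to 98 mm before the origin; vials are 21 mm across, caps end 58 mm above the worktop.
- hinge_a (a point): Middle of the hinge pin of tag a, 108 mm above the worktop; axes as the board's (x away from the robot, y left, z up). The pin, 47 mm long, stands on the post, its top leaning 20 degrees away from the robot. The tag is a white-rimmed plate, 46 mm high along the pin, 5 mm thick, reaching 36 mm sideways from it; its top is 130 mm above the worktop when at rest, behind it is free space.
- tag_a (a joint): Tag of unit a, rad: turns like a page about the pin. 0 = points left on its stop, RED face to the robot; 1.31 = points straight at the robot; 2.62 = points right on its stop, GREEN face to the robot. At each stop it stands 15 degrees forward of the row line. About 40 g, slight friction; once clearly past the middle it swings on to the stop by itself. Pushed from behind, round the front of the pin.
- edge_a (a point): Middle of the free upright edge of tag a, 36 mm from its hinge pin: at rest 35 mm to the left (red) or right (green) of the pin and 9 mm nearer to the robot than it.
- bin_b: Unit b, fixed: bin FULL (all four pockets hold a small vial with a white cap); its tag starts swung right (green shown), so it is right. Origin at the foot of the tag's post, 6 mm above the worktop; axes as the board's. The blue bin (56 x 60 x 28 mm, 2 x 2 pockets) lies on the robot's side, 42 to 98 mm before the origin; vials are 21 mm across, caps end 58 mm above the worktop.
- hinge_b (a point): Middle of the hinge pin of tag b, 108 mm above the worktop; axes as the board's (x away from the robot, y left, z up). The pin, 47 mm long, stands on the post, its top leaning 20 degrees away from the robot. The tag is a white-rimmed plate, 46 mm high along the pin, 5 mm thick, reaching 36 mm sideways from it; its top is 130 mm above the worktop when at rest, behind it is free space.
- tag_b (a joint): Tag of unit b, rad: turns like a page about the pin. 0 = points left on its stop, RED face to the robot; 1.31 = points straight at the robot; 2.62 = points right on its stop, GREEN face to the robot. At each stop it stands 15 degrees forward of the row line. About 40 g, slight friction; once clearly past the middle it swings on to the stop by itself. Pushed from behind, round the front of the pin.
- edge_b (a point): Middle of the free upright edge of tag b, 36 mm from its hinge pin: at rest 35 mm to the left (red) or right (green) of the pin and 9 mm nearer to the robot than it.
- bin_c: Unit c, fixed: bin NOT full (one amber vial with a black cap, three empty pockets); its tag starts swung right (green shown), so it is wrong. Origin at the foot of the tag's post, 6 mm above the worktop; axes as the board's. The blue bin (56 x 60 x 28 mm, 2 x 2 pockets) lies on the robot's side, 42 to 98 mm before the origin; vials are 21 mm across, caps end 58 mm above the worktop.
- hinge_c (a point): Middle of the hinge pin of tag c, 108 mm above the worktop; axes as the board's (x away from the robot, y left, z up). The pin, 47 mm long, stands on the post, its top leaning 20 degrees away from the robot. The tag is a white-rimmed plate, 46 mm high along the pin, 5 mm thick, reaching 36 mm sideways from it; its top is 130 mm above the worktop when at rest, behind it is free space.
- tag_c (a joint): Tag of unit c, rad: turns like a page about the pin. 0 = points left on its stop, RED face to the robot; 1.31 = points straight at the robot; 2.62 = points right on its stop, GREEN face to the robot. At each stop it stands 15 degrees forward of the row line. About 40 g, slight friction; once clearly past the middle it swings on to the stop by itself. Pushed from behind, round the front of the pin.
- edge_c (a point): Middle of the free upright edge of tag c, 36 mm from its hinge pin: at rest 35 mm to the left (red) or right (green) of the pin and 9 mm nearer to the robot than it.
- bin_d: Unit d, fixed: bin NOT full (two vials, two empty pockets); its tag starts swung left (red shown), so it is right. Origin at the foot of the tag's post, 6 mm above the worktop; axes as the board's. The blue bin (56 x 60 x 28 mm, 2 x 2 pockets) lies on the robot's side, 42 to 98 mm before the origin; vials are 21 mm across, caps end 58 mm above the worktop.
- hinge_d (a point): Middle of the hinge pin of tag d, 108 mm above the worktop; axes as the board's (x away from the robot, y left, z up). The pin, 47 mm long, stands on the post, its top leaning 20 degrees away from the robot. The tag is a white-rimmed plate, 46 mm high along the pin, 5 mm thick, reaching 36 mm sideways from it; its top is 130 mm above the worktop when at rest, behind it is free space.
- tag_d (a joint): Tag of unit d, rad: turns like a page about the pin. 0 = points left on its stop, RED face to the robot; 1.31 = points straight at the robot; 2.62 = points right on its stop, GREEN face to the robot. At each stop it stands 15 degrees forward of the row line. About 40 g, slight friction; once clearly past the middle it swings on to the stop by itself. Pushed from behind, round the front of the pin.
- edge_d (a point): Middle of the free upright edge of tag d, 36 mm from its hinge pin: at rest 35 mm to the left (red) or right (green) of the pin and 9 mm nearer to the robot than it.
- powder_jar_mid (a point): Bystander, loose: white jar with red lid, 65 mm across, 80 mm high; point at its centre, half-way up
- glass_stopper_mid (a point): Bystander, loose: clear glass stopper, 29 mm across, 42 mm high; point at its centre, half-way up
- timer_mid (a point): Bystander, loose: white lab timer with three buttons, 62 x 66 x 19 mm; point at its centre, half-way up
- blue_cap_bottle_mid (a point): Bystander, loose: small clear bottle with blue cap, 56 mm across, 101 mm high; point at its centre, half-way up

How it is judged:
At the end, for the whole second after the job is handed in: The tags of both full bins (a, b) are swung right, green to the robot (joint above 2.3 rad); the tags of the two bins that are not full (c, d) are swung left, red to the robot (joint below 0.3 rad); all tags at rest (value of joint each of tag_a, tag_b above 2.3 rad and value of joint each of tag_c, tag_d below 0.3 rad and velocity of joint tag_a between -0.1 and 0.1 rad/s and velocity of joint tag_b between -0.1 and 0.1 rad/s and velocity of joint tag_c between -0.1 and 0.1 rad/s and velocity of joint tag_d between -0.1 and 0.1 rad/s); the robot touches nothing.
It fails at once if the tag of the full bin that was already green is turned past the middle (value of joint tag_b below 1.31 rad).
It fails at once if the tag of the part-full bin that was already red is turned past the middle (value of joint tag_d above 1.31 rad).
It fails at once if a tag or bin is gripped or pushed hard (more than 15 N from the fingers) (contact force between the fingers and bin_a above 15 N or contact force between the fingers and bin_b above 15 N or contact force between the fingers and bin_c above 15 N or contact force between the fingers and bin_d above 15 N).
It fails at once if a bystander (jar, stopper, timer, bottle) is moved by more than 15 mm, knocked over or lifted (distance of any of powder_jar_mid, glass_stopper_mid, timer_mid, blue_cap_bottle_mid from where it was at the start of the episode above 0.015 m).
It also fails if it takes over 48 s, if anything falls off the work surface, if the arm or the gripper's body presses on something with over 40 N, if the wrist force passes 120 N, or if a joint passes its speed limit or range.

## Working session

There is one attempt and no reset: what is moved stays moved. The work goes in short steps, Python scripts to look and compute and a tool call to move; the robot and the scene stay as the last step left them, time stands still between calls to the robot, and variables do not carry over. Pictures are saved under pics/ and viewed, at most 10 in all, crops included, and the job is handed in when it is done.

Besides the shell and the picture viewer there is one more tool, called as name(argument=value, ...) on one line, values as JSON. move_arm: Moves the arm, as the interface text tells. Its arguments: {"type":"object","properties":{"targets":{"type":"array"},"grip_force":{"type":"number"}},"required":["targets"]}

```bash
mkdir -p pics; python3 - <<'E'
from bench import robot
import cv2,numpy as np
print(robot.get_state())
for n in ("scene","top"):
    im=robot.camera(n); cv2.imwrite(f"pics/{n}0.png",im[:,:,::-1])
    p=robot.camera_params(n); print(n,p["K"].round(1).tolist(),(-p["R"].T@p["t"]).round(3),p["R"].round(3).tolist())
E
```

```text
{'t': 0.0, 'q': array([-1.13296059e+00,  2.41414230e-01,  3.72331263e-03,  1.33519325e+00,
        1.43334036e-05,  1.57081598e+00]), 'qd': array([ 0.00013078, -0.0015634 , -0.00106811, -0.00018299,  0.00030433,
        0.00144582]), 'effort': array([ 8.45658997e-05, -3.72315145e+01,  2.52408350e+01,  1.68355537e-02,
        6.50698576e-05, -2.01048159e-06]), 'tcp_pos': array([ 0.21172693, -0.45226312,  0.23041198]), 'eef_rot': array([-3.13950481e+00, -1.42923447e-05,  4.37816055e-01]), 'wrist_force': array([-0.01829917, -0.37922213, -0.13878248]), 'torque': array([ 0.05755883,  0.00726512, -0.00312693]), 'gripper_force': 0.0, 'grip_width': 0.9968145658723705}
scene [[459.1, 0.0, 274.2], [0.0, 459.1, 208.1], [0.0, 0.0, 1.0]] [-0.336  0.743  0.595] [[-0.53, -0.848, 0.025], [-0.372, 0.206, -0.905], [0.762, -0.489, -0.424]]
top [[517.0, 0.0, 278.0], [0.0, 517.0, 198.8], [0.0, 0.0, 1.0]] [0.342 0.152 1.25 ] [[-0.005, -1.0, -0.022], [-0.98, 0.01, -0.197], [0.197, 0.021, -0.98]]
```

View pics/scene0.png

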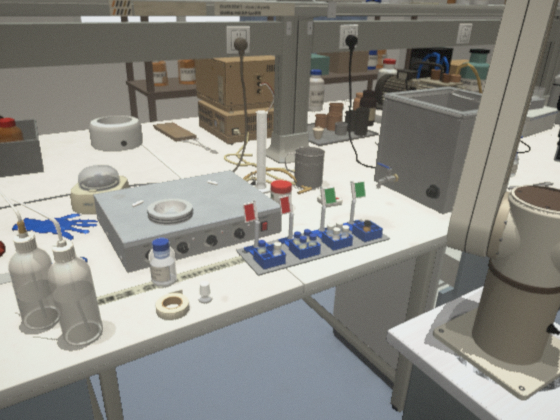

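View pics/top0.png

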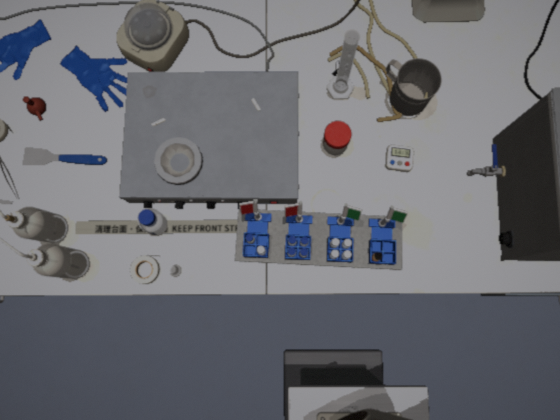

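The top view shows the bins left to right at (255,245) d, (298,247) a, (340,250) b and (382,252) c. So a (red) and c (green) are the wrong ones. The jar is at (337,138), the timer at (400,158), and a grey box stands close behind d and a. Next I'll measure the tags and the box.

```bash
cat > h.py <<'E'
import numpy as np,cv2
from bench import robot
def ray(n,uv):
    p=robot.camera_params(n);d=p["R"].T@np.linalg.inv(p["K"])@np.array([*uv,1.]);return -p["R"].T@p["t"],d/np.linalg.norm(d)
def plane(n,uv,z):
    c,d=ray(n,uv);return c+d*(z-c[2])/d[2]
def tri(a,b):
    (c1,d1),(c2,d2)=ray(*a),ray(*b)
    s=np.linalg.lstsq(np.c_[d1,-d2],c2-c1,rcond=None)[0]
    p,q=c1+s[0]*d1,c2+s[1]*d2;return (p+q)/2,np.linalg.norm(p-q)
def blobs(im,col,box):
    r,g,b=[im[:,:,i].astype(int) for i in range(3)]
    m=(r>g+60)&(r>b+60) if col=='r' else (g>r+40)&(g>b+25)
    k=np.zeros_like(m);x0,y0,x1,y1=box;k[y0:y1,x0:x1]=1
    n,_,st,c=cv2.connectedComponentsWithStats((m&k).astype(np.uint8))
    return sorted([(c[i].round(1).tolist(),int(st[i,4])) for i in range(1,n) if st[i,4]>8])
E
python3 - <<'E'
from h import *
B={"scene":(235,175,380,225),"top":(235,195,415,228)}
for n in B:
    im=cv2.imread(f"pics/{n}0.png")[:,:,::-1]
    B[n]=[c for col in 'rg' for c in blobs(im,col,B[n])];print(n,B[n])
s,t=B["scene"],B["top"]
if len(s)==len(t):
    for a,b in zip(s,t): print(tri(("scene",a[0]),("top",b[0])))
for uv in [(238,205),(403,213),(402,268),(236,262)]: print(uv,plane("top",uv,.006).round(3))
t=cv2.imread("pics/top0.png")[190:275,225:415];s=cv2.imread("pics/scene0.png")[165:275,225:400]
cv2.imwrite("pics/tc.png",cv2.resize(t,None,fx=4,fy=4,interpolation=2));cv2.imwrite("pics/sc.png",cv2.resize(s,None,fx=4,fy=4,interpolation=2))
E
```

```text
scene [([249.1, 212.0], 125), ([280.7, 185.5], 202), ([284.7, 204.6], 107), ([329.7, 195.3], 116), ([359.4, 189.1], 104)]
top [([247.8, 208.7], 11), ([291.3, 210.5], 22)]
(238, 205) [0.577 0.276 0.006]
(403, 213) [ 0.554 -0.125  0.006]
(402, 268) [ 0.421 -0.116  0.006]
(236, 262) [0.438 0.28  0.006]
```

View pics/tc.png

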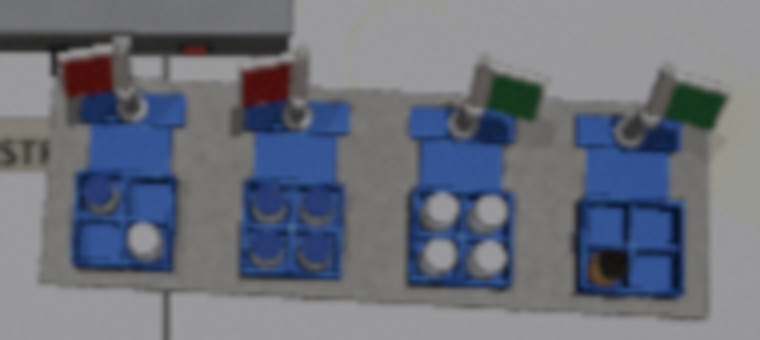

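View pics/sc.png

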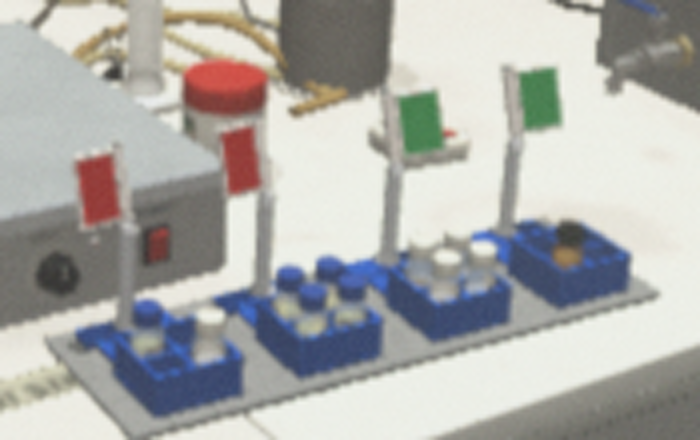

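The crops confirm the assignment. From left to right the tags are d (247,208), a (292,211), b (353,214) and c (399,216). The box's front right top corner is at (298,198) in top and (280,205) in scene, so I'll triangulate all of these.

```bash
python3 - <<'E'
from h import *
T=lambda x,y:(x/4+225,y/4+190)
S=lambda x,y:(x/4+225,y/4+165)
pairs={"d":((249.1,212),T(88,74)),"a":((284.7,204.6),T(267,84)),"b":((329.7,195.3),T(515,96)),"c":((359.4,189.1),T(696,104)),"box":(S(222,162),T(292,33)),
"pin_d":(S(122,147),T(122,40)),"pin_a":(S(261,128),T(303,48)),"pin_b":(S(390,90),T(483,60)),"pin_c":(S(509,67),T(669,68))}
for k,(s,t) in pairs.items():
    X,e=tri(("scene",s),("top",t));print(k,X.round(4),round(e,4))
C=np.array([plane("top",T(*p),.006) for p in [(55,78),(712,103),(707,318),(42,283)]])
print(C.round(4)); m=C.mean(0)
y=(C[0]-C[1]+C[3]-C[2])[:2];x=(C[0]-C[3]+C[1]-C[2])[:2];print("sizes",np.linalg.norm(x)/2,np.linalg.norm(y)/2)
y/=np.linalg.norm(y);print("yaw",np.arctan2(-y[0],y[1]),"xyaw",np.arctan2(x[1],x[0]))
x=np.array([y[1],-y[0]])
for i,n in enumerate("dabc"): print("hinge",n,(m[:2]+.045*x+(.15-.1*i)*y).round(4))
for n,uv,z in [("jar",(337,130),.08),("timer",(400,158),.01)]: print(n,plane("top",uv,z).round(3))
E
```

```text
d [0.5506 0.2465 0.1068] 0.0019
a [0.5441 0.1461 0.107 ] 0.0024
b [0.5359 0.0074 0.107 ] 0.002
c [ 0.5305 -0.093   0.1068] 0.002
box [0.5785 0.1332 0.0872] 0.0071
pin_d [0.5647 0.2238 0.1244] 0.004
pin_a [0.5602 0.123  0.1176] 0.0047
pin_b [0.551  0.025  0.1279] 0.003
pin_c [ 0.5464 -0.0762  0.1265] 0.0011
[[ 0.5661  0.2742  0.006 ]
 [ 0.5469 -0.1251  0.006 ]
 [ 0.4175 -0.1153  0.006 ]
 [ 0.4411  0.2809  0.006 ]]
sizes 0.12743725770525444 0.398356480192501
yaw -0.0536428832091073 xyaw -0.06444763541951501
hinge d [0.5459 0.226 ]
hinge a [0.5405 0.1262]
hinge b [0.5352 0.0263]
hinge c [ 0.5298 -0.0735]
jar [0.742 0.036 0.08 ]
timer [ 0.691 -0.124  0.01 ]
```

move_arm(targets=[{"tx":12,"ty":-4,"tz":0,"roll":2,"jaw":0},{"tx":37,"ty":-13,"tz":0,"roll":4,"jaw":0},{"tx":70,"ty":-25,"tz":0,"roll":6,"jaw":0},{"tx":105,"ty":-37,"tz":0,"roll":8,"jaw":0},{"tx":140,"ty":-50,"tz":0,"roll":10,"jaw":0},{"tx":175,"ty":-62,"tz":0,"roll":12,"jaw":0},{"tx":210,"ty":-75,"tz":0,"roll":14,"jaw":0},{"tx":245,"ty":-87,"tz":0,"roll":16,"jaw":0},{"tx":280,"ty":-100,"tz":0,"roll":18,"jaw":0},{"tx":315,"ty":-112,"tz":0,"roll":20,"jaw":0},{"tx":350,"ty":-125,"tz":0,"roll":22,"jaw":0},{"tx":385,"ty":-137,"tz":0,"roll":23,"jaw":0},{"tx":415,"ty":-148,"tz":0,"roll":24,"jaw":0},{"tx":440,"ty":-157,"tz":0,"roll":25.1,"jaw":0},{"tx":457,"ty":-163,"tz":0,"roll":25.1,"jaw":0},{"tx":467,"ty":-167,"tz":0,"roll":25.1,"jaw":0},{"tx":467,"ty":-167,"tz":0,"roll":25.1,"jaw":0},{"tx":467,"ty":-167,"tz":0,"roll":25.1,"jaw":0}])

```text
t: 1.6
tcp_pos: [0.5636, -0.1036, 0.2307]
eef_rot: [3.141, 0.002, 0.0]
wrist_force: [-1.1, -1.1, 0.3]
grip_width: 0.002
gripper_force: 0.0
```

```bash
python3 - <<'E'
from h import *
s=robot.get_state();print(s["t"],s["tcp_pos"],s["eef_rot"],s["grip_width"])
im=robot.camera("wrist")
p=robot.camera_params("wrist");print(-p["R"].T@p["t"],p["R"].round(2).tolist())
# project expected hinge, edge and tip points
for n,X in [("hinge c mid",(.536,-.0735,.108)),("pin c top",(.544,-.0735,.130)),("tag top edge c",(.534,-.109,.130)),("tcp",s["tcp_pos"])]:
    c=p["K"]@(p["R"]@np.array(X)+p["t"]);print(n,(c[:2]/c[2]).round(1))
cv2.imwrite("pics/w1.png",im[:,:,::-1])
E
```

```text
1.6 [ 0.56363426 -0.10364966  0.23073421] [3.14133726e+00 1.59971373e-03 3.61458829e-04] 0.002210419710001457
[ 0.64479439 -0.10384861  0.37381039] [[-0.0, -1.0, 0.0], [-0.95, 0.0, 0.31], [-0.31, 0.0, -0.95]]
hinge c mid [245.6 233.6]
pin c top [242.5 234.8]
tag top edge c [288.1 246.6]
tcp [281.2 277.6]
```

View pics/w1.png

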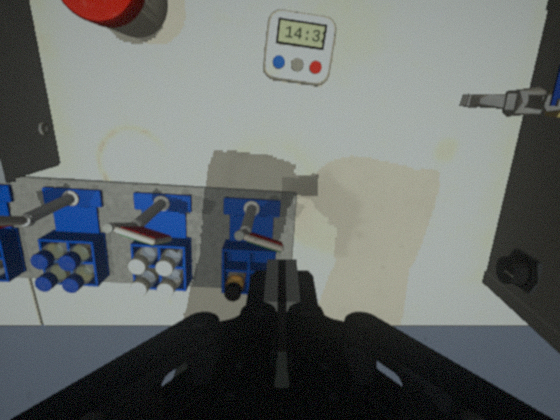

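The wrist view shows the tag c pin top at (239,235) and its edge at (283,245). That is within 3 mm of prediction, with true y about +3 mm, so I'll descend behind tag c.

move_arm(targets=[{"tx":1,"ty":-1,"tz":10,"roll":0,"jaw":0},{"tx":2,"ty":-2,"tz":30,"roll":0,"jaw":0},{"tx":2,"ty":-2.5,"tz":50,"roll":0,"jaw":0},{"tx":2,"ty":-2.5,"tz":70,"roll":0,"jaw":0},{"tx":2,"ty":-2.5,"tz":90,"roll":0,"jaw":0},{"tx":2,"ty":-2.5,"tz":105,"roll":0,"jaw":0},{"tx":2,"ty":-2.5,"tz":115,"roll":0,"jaw":0},{"tx":2,"ty":-2.5,"tz":121,"roll":0,"jaw":0},{"tx":2,"ty":-2.5,"tz":121,"roll":0,"jaw":0}])

```text
t: 2.4
tcp_pos: [0.5648, -0.1016, 0.1089]
eef_rot: [-3.141, 0.003, -0.001]
wrist_force: [0.1, 0.3, -0.4]
grip_width: -0.002
gripper_force: 0.0
```

move_arm(targets=[{"tx":-6,"ty":0,"tz":0,"roll":0,"jaw":0},{"tx":-12,"ty":0,"tz":0,"roll":0,"jaw":0},{"tx":-16,"ty":0,"tz":0,"roll":0,"jaw":0},{"tx":-20,"ty":0,"tz":0,"roll":0,"jaw":0},{"tx":-25,"ty":1,"tz":0,"roll":0,"jaw":0},{"tx":-30,"ty":1,"tz":0,"roll":0,"jaw":0},{"tx":-35,"ty":1,"tz":0,"roll":0,"jaw":0},{"tx":-40,"ty":-0.5,"tz":0,"roll":0,"jaw":0}])

```text
t: 3.07
tcp_pos: [0.5256, -0.1007, 0.1105]
eef_rot: [3.141, -0.0, -0.001]
wrist_force: [0.3, -0.3, -0.5]
grip_width: 0.001
gripper_force: 0.0
```

move_arm(targets=[{"tx":-5,"ty":-2,"tz":0,"roll":0,"jaw":0},{"tx":-9,"ty":-5,"tz":0,"roll":0,"jaw":0},{"tx":-13,"ty":-8,"tz":0,"roll":0,"jaw":0},{"tx":-16,"ty":-12,"tz":0,"roll":0,"jaw":0},{"tx":-19,"ty":-17,"tz":0,"roll":0,"jaw":0},{"tx":-21,"ty":-22,"tz":0,"roll":0,"jaw":0},{"tx":-22,"ty":-27,"tz":0,"roll":0,"jaw":0},{"tx":-22,"ty":-32,"tz":0,"roll":0,"jaw":0},{"tx":-21,"ty":-37,"tz":0,"roll":0,"jaw":0},{"tx":-20,"ty":-42,"tz":0,"roll":0,"jaw":0},{"tx":-20,"ty":-42,"tz":0,"roll":0,"jaw":0},{"tx":-20,"ty":-42,"tz":0,"roll":0,"jaw":0}])

```text
t: 4.07
tcp_pos: [0.5064, -0.0583, 0.1103]
eef_rot: [3.141, -0.0, 0.0]
wrist_force: [-0.1, 0.0, -0.0]
grip_width: -0.001
gripper_force: 0.0
```

```bash
python3 - <<'E'
from h import *
im=robot.camera("scene")
print(robot.get_state()["t"],blobs(im,'r',(235,175,380,225)),blobs(im,'g',(235,165,400,225)))
cv2.imwrite("pics/s2.png",cv2.resize(im[140:275,225:400,::-1],None,fx=4,fy=4,interpolation=2))
E
```

```text
4.1167 [([249.1, 212.1], 126), ([280.8, 185.5], 203), ([284.7, 204.5], 108), ([348.1, 191.4], 57)] [([329.4, 195.4], 110)]
```

View pics/s2.png

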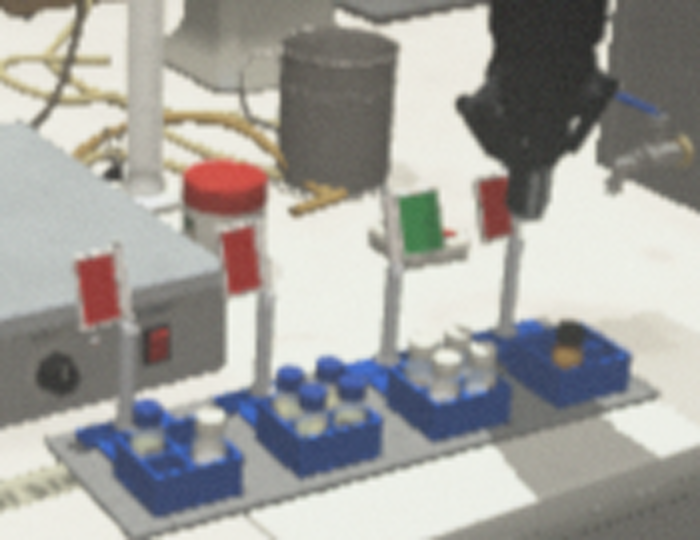

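Tag c now shows red at (348,191) and d, a and b are unchanged. I'll retreat upwards and go over behind tag a.

move_arm(targets=[{"tx":-8,"ty":0,"tz":0,"roll":0,"jaw":0},{"tx":-20,"ty":0,"tz":-8,"roll":0,"jaw":0},{"tx":-25,"ty":0,"tz":-28,"roll":0,"jaw":0},{"tx":-25,"ty":0,"tz":-53,"roll":0,"jaw":0},{"tx":-20,"ty":-5,"tz":-80,"roll":0,"jaw":0},{"tx":-12,"ty":-22,"tz":-102,"roll":0,"jaw":0},{"tx":0,"ty":-47,"tz":-115,"roll":0,"jaw":0},{"tx":15,"ty":-77,"tz":-120,"roll":0,"jaw":0},{"tx":28,"ty":-107,"tz":-120,"roll":0,"jaw":0},{"tx":41,"ty":-137,"tz":-120,"roll":0,"jaw":0},{"tx":53,"ty":-167,"tz":-120,"roll":0,"jaw":0},{"tx":62,"ty":-192,"tz":-120,"roll":0,"jaw":0},{"tx":67,"ty":-210,"tz":-120,"roll":0,"jaw":0},{"tx":69,"ty":-218,"tz":-120,"roll":0,"jaw":0},{"tx":69,"ty":-218,"tz":-120,"roll":0,"jaw":0},{"tx":69,"ty":-218,"tz":-120,"roll":0,"jaw":0}])

```text
t: 5.45
tcp_pos: [0.5791, 0.048, 0.2302]
eef_rot: [-3.109, 0.002, 0.066]
wrist_force: [-0.8, 0.2, 0.7]
grip_width: 0.002
gripper_force: 0.0
```

```bash
python3 - <<'E'
from h import *
s=robot.get_state();im=robot.camera("wrist");p=robot.camera_params("wrist")
print(s["tcp_pos"])
for n,X in [("pin a top",(.5547,.1295,.130)),("tag top edge a",(.5477,.1645,.130)),("box corner",(.5785,.133,.087)),("box front left",(.585,.25,.087))]:
    c=p["K"]@(p["R"]@np.array(X)+p["t"]);print(n,(c[:2]/c[2]).round(1))
cv2.imwrite("pics/w2.png",im[:,:,::-1])
E
```

```text
[0.57913362 0.04796016 0.23019514]
pin a top [180.2 233.8]
tag top edge a [136.4 238.7]
box corner [191.  189.9]
box front left [ 58.3 173.1]
```

View pics/w2.png

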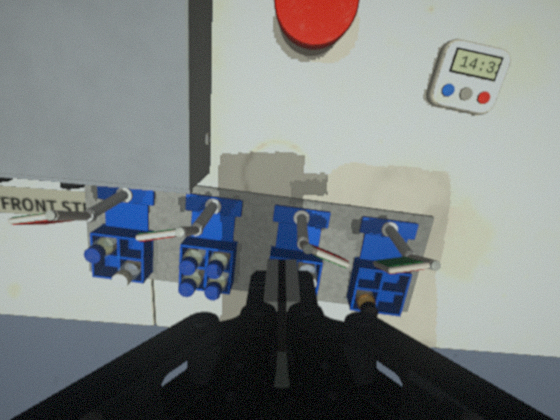

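The wrist view shows the tool stopped short at y=0.048, with tag a's pin top at (198,230) and edge at (140,238). I'll check the joints.

```bash
python3 - <<'E'
from h import *
s=robot.get_state()
for k in("t","q","qd","effort","tcp_pos","eef_rot","wrist_force"):print(k,np.round(s[k],3))
E
```

```text
t 5.5
q [0.066 0.406 0.234 1.4   0.033 3.141]
qd [-0.001 -0.011 -0.016 -0.001 -0.001  0.   ]
effort [-3.8000e-02 -4.5724e+01  2.5237e+01  2.5500e-01  9.1000e-02 -0.0000e+00]
tcp_pos [0.579 0.048 0.23 ]
eef_rot [-3.109e+00  1.000e-03  6.700e-02]
wrist_force [0.215 0.204 0.368]
```

Joint 6 is at its limit. I'll turn the tool about 90° the other way, well above everything.

move_arm(targets=[{"tx":0,"ty":0,"tz":0,"roll":-5,"jaw":0},{"tx":0,"ty":0,"tz":0,"roll":-12,"jaw":0},{"tx":0,"ty":0,"tz":0,"roll":-19,"jaw":0},{"tx":0,"ty":0,"tz":0,"roll":-26,"jaw":0},{"tx":0,"ty":0,"tz":0,"roll":-33,"jaw":0},{"tx":0,"ty":0,"tz":0,"roll":-40,"jaw":0},{"tx":0,"ty":0,"tz":0,"roll":-47,"jaw":0},{"tx":0,"ty":0,"tz":0,"roll":-54,"jaw":0},{"tx":0,"ty":0,"tz":0,"roll":-61,"jaw":0},{"tx":0,"ty":0,"tz":0,"roll":-68,"jaw":0},{"tx":0,"ty":0,"tz":0,"roll":-75,"jaw":0},{"tx":0,"ty":0,"tz":0,"roll":-82,"jaw":0},{"tx":0,"ty":0,"tz":0,"roll":-86.2,"jaw":0},{"tx":0,"ty":0,"tz":0,"roll":-86.2,"jaw":0}])

```text
t: 6.67
tcp_pos: [0.5787, 0.0479, 0.2305]
eef_rot: [-3.138, -0.033, 1.572]
wrist_force: [-0.2, 0.2, -0.2]
grip_width: 0.001
gripper_force: 0.0
```

move_arm(targets=[{"tx":8,"ty":0,"tz":0,"roll":0,"jaw":0},{"tx":25,"ty":0,"tz":0,"roll":0,"jaw":0},{"tx":45,"ty":-1,"tz":0,"roll":0,"jaw":0},{"tx":65,"ty":-1,"tz":0,"roll":0,"jaw":0},{"tx":85,"ty":-2,"tz":0,"roll":0,"jaw":0},{"tx":98,"ty":-2,"tz":0,"roll":0,"jaw":0},{"tx":105,"ty":-2,"tz":0,"roll":0,"jaw":0},{"tx":105,"ty":-2,"tz":15,"roll":0,"jaw":0},{"tx":105,"ty":-2,"tz":35,"roll":0,"jaw":0},{"tx":105,"ty":-2,"tz":55,"roll":0,"jaw":0},{"tx":105,"ty":-2,"tz":70,"roll":0,"jaw":0},{"tx":105,"ty":-2,"tz":80,"roll":0,"jaw":0},{"tx":105,"ty":-2,"tz":80,"roll":0,"jaw":0}])

```text
t: 7.75
tcp_pos: [0.5751, 0.1552, 0.1512]
eef_rot: [-3.134, -0.031, 1.57]
wrist_force: [-0.1, 0.1, -0.2]
grip_width: 0.0
gripper_force: 0.0
```

```bash
python3 - <<'E'
from h import *
s=robot.get_state();im=robot.camera("scene");im2=robot.camera("top")
print(s["tcp_pos"],s["q"].round(2))
a=cv2.resize(im[120:240,215:365,::-1],None,fx=4,fy=4,interpolation=2);b=cv2.resize(im2[170:270,250:300+50-0,::-1],(200*2,400),interpolation=2)
cv2.imwrite("pics/s3.png",a)
E
```

```text
[0.57514907 0.15518177 0.15119231] [0.25 0.47 0.13 1.23 0.03 1.82]
```

View pics/s3.png

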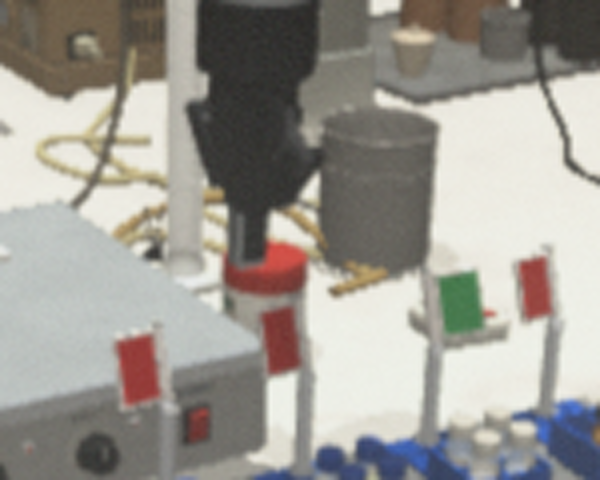

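The shut fingers are above and just behind tag a, with everything else unmoved. Now I'll descend and push a short way.

move_arm(targets=[{"tx":0,"ty":2,"tz":10,"roll":0,"jaw":0},{"tx":0,"ty":2,"tz":20,"roll":0,"jaw":0},{"tx":0,"ty":2,"tz":30,"roll":0,"jaw":0},{"tx":0,"ty":2,"tz":36,"roll":0,"jaw":0},{"tx":0,"ty":2,"tz":40,"roll":0,"jaw":0},{"tx":0,"ty":2,"tz":40,"roll":0,"jaw":0}])

```text
t: 8.35
tcp_pos: [0.5776, 0.157, 0.1122]
eef_rot: [-3.136, -0.032, 1.571]
wrist_force: [-0.3, -0.1, 0.8]
grip_width: -0.007
gripper_force: 0.0
```

move_arm(targets=[{"tx":0,"ty":-5,"tz":0,"roll":0,"jaw":0},{"tx":0,"ty":-10,"tz":0,"roll":0,"jaw":0},{"tx":0,"ty":-15,"tz":0,"roll":0,"jaw":0},{"tx":0,"ty":-20,"tz":0,"roll":0,"jaw":0},{"tx":1,"ty":-25,"tz":0,"roll":0,"jaw":0},{"tx":1,"ty":-30,"tz":0,"roll":0,"jaw":0},{"tx":1,"ty":-35,"tz":0,"roll":0,"jaw":0},{"tx":0,"ty":-40,"tz":0,"roll":0,"jaw":0}])

```text
t: 9.02
tcp_pos: [0.538, 0.1573, 0.1141]
eef_rot: [-3.139, -0.033, 1.572]
wrist_force: [0.5, -0.5, 0.1]
grip_width: -0.0
gripper_force: 0.0
```

move_arm(targets=[{"tx":-2,"ty":-5,"tz":0,"roll":0,"jaw":0},{"tx":-5,"ty":-10,"tz":0,"roll":0,"jaw":0},{"tx":-8,"ty":-14,"tz":0,"roll":0,"jaw":0},{"tx":-12,"ty":-18,"tz":0,"roll":0,"jaw":0},{"tx":-17,"ty":-21,"tz":0,"roll":0,"jaw":0},{"tx":-22,"ty":-23,"tz":0,"roll":0,"jaw":0},{"tx":-27,"ty":-24,"tz":0,"roll":0,"jaw":0},{"tx":-32,"ty":-24,"tz":0,"roll":0,"jaw":0},{"tx":-37,"ty":-24,"tz":0,"roll":0,"jaw":0},{"tx":-42,"ty":-23,"tz":0,"roll":0,"jaw":0},{"tx":-46,"ty":-22,"tz":0,"roll":0,"jaw":0},{"tx":-46,"ty":-22,"tz":0,"roll":0,"jaw":0}])

```text
t: 10.02
tcp_pos: [0.517, 0.1102, 0.1125]
eef_rot: [-3.139, -0.033, 1.57]
wrist_force: [-0.1, -0.1, 1.3]
grip_width: -0.002
gripper_force: 0.0
```

move_arm(targets=[{"tx":3,"ty":-8,"tz":0,"roll":0,"jaw":0},{"tx":3,"ty":-20,"tz":-8,"roll":0,"jaw":0},{"tx":3,"ty":-30,"tz":-25,"roll":0,"jaw":0},{"tx":3,"ty":-35,"tz":-45,"roll":0,"jaw":0},{"tx":3,"ty":-40,"tz":-65,"roll":0,"jaw":0},{"tx":3,"ty":-45,"tz":-85,"roll":0,"jaw":0},{"tx":3,"ty":-50,"tz":-100,"roll":0,"jaw":0},{"tx":3,"ty":-50,"tz":-110,"roll":0,"jaw":0},{"tx":3,"ty":-50,"tz":-110,"roll":0,"jaw":0},{"tx":3,"ty":-50,"tz":-110,"roll":0,"jaw":0}])

```text
t: 10.85
tcp_pos: [0.4669, 0.1109, 0.2231]
eef_rot: [-3.14, -0.033, 1.572]
wrist_force: [0.1, -0.3, 0.2]
grip_width: 0.004
gripper_force: 0.0
```

```bash
python3 - <<'E'
from h import *
im=robot.camera("scene")
print(robot.get_state()["t"],blobs(im,'r',(235,175,380,225)),blobs(im,'g',(235,165,400,225)))
cv2.imwrite("pics/s4.png",cv2.resize(im[140:275,225:400,::-1],None,fx=4,fy=4,interpolation=2))
E
```

```text
10.9 [([249.1, 212.0], 126), ([280.8, 185.4], 200), ([348.2, 191.5], 75)] [([297.6, 201.9], 128), ([329.6, 195.4], 117)]
```

View pics/s4.png

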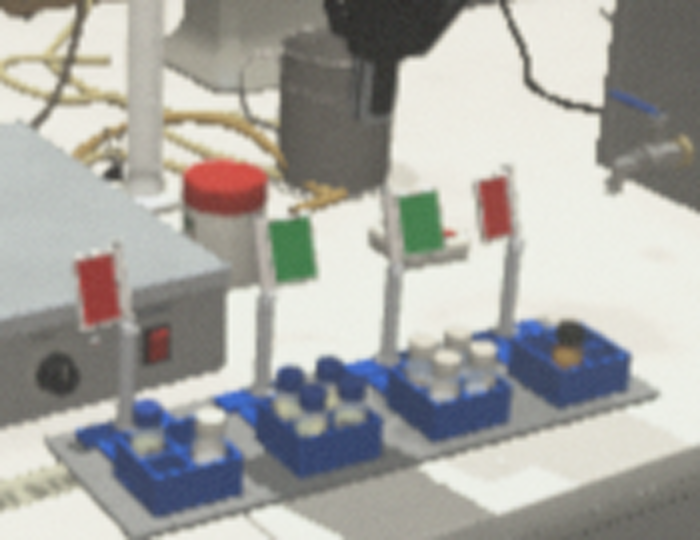

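The picture shows d red (249,212), a green (298,202), b green (330,195) and c red (348,191), all on their stops. The arm is clear of everything, so I'm handing in.

```bash
python3 -c "
from bench import robot
print(robot.sign_off())"
```

```text
the job is handed in; nothing more can be done
None
```

I pushed the two wrong tags over, so a and b now show green and c and d show red in the last picture; the job is handed in at about 11 s with the arm clear, though sign-off returned no verdict.

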